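Clear the wheel drive and offer up its cover plate

TASK

The drive of the pottery wheel is being closed up: pull the wooden trimming tool out of its shaft bore and stand it, handle end down, in the stoneware crock. Then pick up the cover plate by its handle and hold it level, hovering about 15 mm above the drive housing the matching way round, with its three holes lined up over the three threaded holes and not touching the housing. Finish while still holding it there, so that a colleague can start the screws, and leave the other things on the table where they are.

Things in the scene. Friction and masses are not known exactly. Their poses are not given: they have to be found in the camera images.
- housing: grey painted drive housing, fixed to the table. Origin at table height under the shaft bore; x runs to the wide end and the motor, z up. Its flat top lies 70 mm up and has a stepped outline: a wide part 80 mm long in x (-25 to +55 mm) and 120 mm wide in y, and a narrower tongue 50 x 50 mm (x -75 to -25 mm). A dark 60 mm thick motor lies behind the wide end (x 55 to 155 mm, up to 74 mm high); all stands on a 250 x 130 x 8 mm base sheet (x -85 to 165 mm)
- bore (a point): centre of the mouth of the shaft bore in the housing's top, 20 mm across, 50 mm deep, floor 20 mm above the table
- thread0 (a point): centre of the mouth of an 8 mm threaded hole in the housing's top, wide end, at x 37, y +42, z 70 mm in the housing's frame
- thread1 (a point): the same, wide end, at x 37, y -42, z 70 mm in the housing's frame
- thread2 (a point): the same, in the tongue, at x -55, y 0, z 70 mm in the housing's frame
- plate: loose aluminium cover plate, about 0.3 kg, 5 mm thick, lying flat on the table with its handle up; same stepped outline as the housing's top (130 mm in x, -75 to +55 mm; 120 mm wide, tongue 50 mm wide to -x). Origin in its underside, under the middle of the handle (its centre of mass to within 3 mm), meant to come over the bore; z up. It fits one way round only, x axis along the housing's x axis. It has three through holes 16 mm across
- plate_handle (a point): middle of the dark handle bar on the plate, 33 mm above the plate's underside: bar 60 mm long along the plate's x, 14 mm wide in y, 20 mm tall (23 to 43 mm above the underside), on two short legs 12 mm thick at x -24 and +24 mm
- plate_hole0 (a point): centre, at the underside, of the plate hole that belongs over thread0: x 37, y +42 mm in the plate's frame
- plate_hole1 (a point): the same, belongs over thread1: x 37, y -42 mm in the plate's frame
- plate_hole2 (a point): the same, in the plate's tongue, belongs over thread2: x -55, y 0 mm in the plate's frame
- tool: loose loop trimming tool, about 50 g, standing loosely upright in the shaft bore, handle end down: round wooden handle 16 mm thick and 122 mm long, then a small brass collar and a steel wire loop 23 mm wide, 148 mm in all. Origin at the centre of the foot of the handle; z runs along the tool to the loop
- crock: empty cream stoneware crock, fixed to the table, 90 mm tall, 72 mm across the rim (78 mm at the belly), wall 6 mm, inner floor 8 mm above the table. Origin under its centre, z up
- crock_mouth (a point): centre of the crock's mouth, 90 mm above the table
- jar_a: bystander: blue-green glaze jar, 68 mm across, 95 mm tall, origin under its centre
- jar_b: bystander: ochre glaze jar, 68 mm across, 95 mm tall, origin under its centre
- mug: bystander: unglazed white mug, 80 mm across, 85 mm tall, handle to its +y, origin under its centre
- bowl: bystander: terracotta bowl, 110 mm across, 45 mm tall, origin under its centre
- pot_lid: bystander: unglazed white pot lid with a small knob, 76 mm across, 34 mm tall, origin under its centre
- rib: bystander: dark wooden potter's rib, 40 x 70 x 7 mm, origin under its centre
- tile: bystander: white test tile, 50 x 90 x 8 mm, origin under its centre
Mind the look-alikes: they are no part of the job. There is more than one size of the plate; the one meant has the size given above. What is shaped like the crock but orange or pink is not meant.

How it is judged:
On the way, in this order (a step that is already met when the one before it is completed fails the run):
1. the trimming tool is pulled clear of the bore (z of tool in the frame of housing above 0.072 m and contact force between tool and the fingers above 0.3 N), for 0.1 s.
2. the trimming tool stands handle end down in the crock, let go (horizontal distance between tool and crock below 0.034 m and z of tool in the frame of crock below 0.035 m and angle between tool's own z axis and vertical below 0.9 rad and contact force between tool and the fingers below 0.1 N), for 0.2 s.
3. the cover plate is lifted off the table in the gripper (height (world z) of plate above 0.03 m and contact force between plate and the fingers above 1 N), for 0.2 s.
At the end, for the whole second after the job is handed in: Tool let go, foot down in the crock (foot within 34 mm of its axis, under 35 mm up, tilt under 0.9 rad). Fingers hold the plate still: each hole within 5 mm sideways of its own threaded hole, underside 4 to 30 mm above the housing, tilt under 0.1 rad, not touching the housing (all of step 2 and horizontal distance between plate_hole0 and thread0 below 0.005 m and horizontal distance between plate_hole1 and thread1 below 0.005 m and horizontal distance between plate_hole2 and thread2 below 0.005 m and z of plate_hole0 in the frame of thread0 between 0.004 and 0.03 m and z of plate_hole1 in the frame of thread1 between 0.004 and 0.03 m and z of plate_hole2 in the frame of thread2 between 0.004 and 0.03 m and angle between plate's own z axis and vertical below 0.1 rad and contact force between plate and the fingers above 1 N and contact force between plate and housing below 0.1 N and linear speed of plate below 0.02 m/s and angular speed of plate below 0.15 rad/s); the arm keeps its last pose, push and grip.
It fails at once if a bystander is pushed away or knocked over (distance of any of jar_a, jar_b, mug, bowl, pot_lid, rib, tile from where it was at the start of the episode above 0.03 m or angle between any of jar_a, jar_b, mug, bowl, pot_lid, rib, tile's own z axis and vertical above 0.5 rad).
It also fails if it takes over 61 s, if anything falls off the work surface, if the arm or the gripper's body presses on something with over 40 N, if the wrist force passes 120 N, or if a joint passes its speed limit or range.

ROBOT

A 6-joint arm with a two-finger parallel gripper is mounted at the origin on the work surface. World frame = base frame: x ahead of the robot, y to its left, z up, the work surface at z = 0. Lengths are in m, angles in rad, forces in N, time in s.
With the tool pointing down it reaches from about 0.275 to 0.875 m from the base axis. Payload 12.5 kg.
Tool frame: the origin (TCP) lies on the centre line of the jaws, within the pads' length; the fingertips stand r.finger_overhang ahead of it and the grasp point (between the pads) lies 3 mm ahead of it (r.finger_overhang is the distance from the TCP to the fingertips, in m); z points along the fingers, y is the direction in which the jaws open and shut (so a half turn about z gives the same grasp; the last joint's range is limited). The gripper opens to 85 mm and grips with 20 to 120 N. Pads are 22 mm wide; open, the fingers measure 114 mm over their backs; the gripper's body (76 mm by 85 mm) begins 54 mm behind the grasp point. The pads swing forward as they close: fully open they stand 13 mm farther back than shut.
Start: joints at [-1.264, 0.351, 1.652, -0, 1.139, -0.085], TCP at [0.21, -0.508, 0.253] pointing down, gripper open.
Joint ranges: [-2.75, 2.75], [-0.79, 2.1], [0.01, 2.65], [-1.57, 4.71], [0.07, 3.14], [-2.87, 2.87]. Speed limits (rad/s): [2.22, 2.22, 2.79, 3.14, 3.14, 3.14].

INTERFACE

Orientations are given as a unit quaternion [x, y, z, w].
In Python, from cell import r, optics gives the robot as it stands. The module is installed in compiled form; this text tells all that it offers. Calls block until the motion is done:
- r.move_to(position, orientation): joint-space move of the TCP to a pose.
- r.move_linear(position, rot=None, vel=0.15): straight line of the TCP; rot=None keeps the orientation; vel is the mean speed in m/s.
- r.set_joints(angles): joint-space move.
- r.set_gripper(opening, squeeze=None): opening from 0.0 (shut) to 1.0 (fully open); squeeze is the grip in N (None keeps the last); returns when the fingers have stopped.
- r.sleep(seconds).
- r.inverse_kinematics(position, orientation): joint angles nearest the present ones, or None.
- optics.get_image(name): name is "scene" or "top"; returns a dict with "pixels" (400x640x3 uint8, red, green, blue), "depth" (400x640 float32, m along the optical axis (not along the pixel's ray), 0 where there is no reading), "fx", "fy", "cx", "cy" (pixels), "camera_from_world" (4x4, takes a point from world to camera coordinates). Camera axes: x right, y down, z forward; pixel columns grow to the right and rows downward; lengths in m; the calibration is good to about 2 mm. A picture is of the moment at which its call begins.
A pose or a line that the arm cannot do raises r.PlanningError and nothing moves.
- r.hand_in(): hands the job in, once; it reports no verdict.
Readings, each from a call of its own:
- r.current_t(): time.
- r.current_q(): joint angles.
- r.current_qvel(): joint speeds.
- r.current_effort(): joint torques, N m.
- r.current_tool_pos(): TCP position.
- r.current_ee_rot(): TCP orientation.
- r.current_contact_force(): force on the tool from outside, world axes, zero at the start.
- r.current_torque(): the same for the moment, N m.
- r.current_opening(): opening from 0.0 (shut) to 1.0 (fully open).
Only numpy, scipy, OpenCV 4.12 (cv2) and the standard library are available. Lean on these libraries where they do the work, as an engineer would, in place of code of your own. Each camera call takes 0.05 s, during which the arm holds its last target.

## Working session

There is one attempt and no reset: what is moved stays moved. The work goes in short steps, each a Python script; the robot and the scene stay as the last script left them, time stands still between calls to the robot, and variables do not carry over. Pictures are saved under pics/ and viewed, and the job is handed in when it is done.

```bash
mkdir -p pics; ls
cat > h.py <<'E'
import numpy as np, cv2
from cell import r, optics
def snap(name,fn=None):
    d=optics.get_image(name)
    if fn: cv2.imwrite('pics/'+fn,d['pixels'][:,:,::-1])
    np.savez('last_'+name+'.npz',**d)
    return d
def world(d,u,v,z=None):
    T=np.linalg.inv(d['camera_from_world'])
    ray=np.array([(u-d['cx'])/d['fx'],(v-d['cy'])/d['fy'],1.])
    if z is None:
        p=ray*d['depth'][int(round(v)),int(round(u))]
        return T[:3,:3]@p+T[:3,3]
    R=T[:3,:3]@ray; s=(z-T[2,3])/R[2]
    return T[:3,3]+s*R
def proj(d,p):
    c=d['camera_from_world']@np.append(p,1)
    return np.array([d['fx']*c[0]/c[2]+d['cx'],d['fy']*c[1]/c[2]+d['cy']])
E
python3 - <<'E'
from h import *
for n in ('scene','top'):
    d=snap(n,n+'0.png'); print(n,d['fx'],d['cx'],d['cy'],np.linalg.inv(d['camera_from_world']).round(3).tolist())
print(r.current_t(),r.current_tool_pos(),r.current_ee_rot(),r.finger_overhang)
E
```

```text
pics
scene 407.1877185612183 318.1775334863919 198.70083809307556 [[-0.666, 0.498, -0.556, 1.227], [0.746, 0.44, -0.499, 0.627], [-0.004, -0.747, -0.665, 0.926], [0.0, 0.0, 0.0, 1.0]]
top 370.3066316518788 325.99877753327036 199.19701020312337 [[-0.022, -0.999, 0.035, 0.462], [-1.0, 0.023, 0.01, -0.02], [-0.01, -0.035, -0.999, 1.419], [0.0, 0.0, 0.0, 1.0]]
0.1 [ 0.20996574 -0.50806199  0.25280776] [ 9.80869157e-01  1.94667453e-01 -7.50647268e-05 -5.24256936e-04] 0.022
```

View pics/scene0.png

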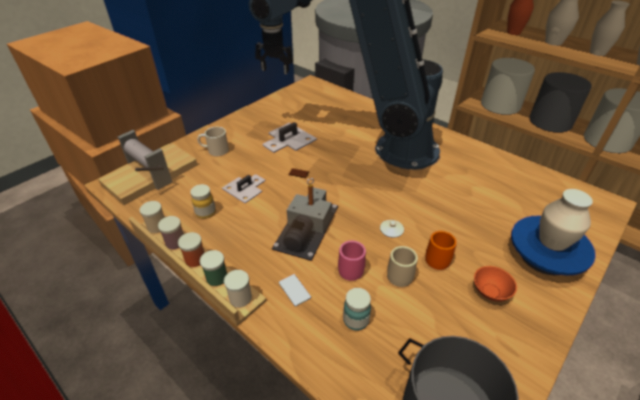

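View pics/top0.png

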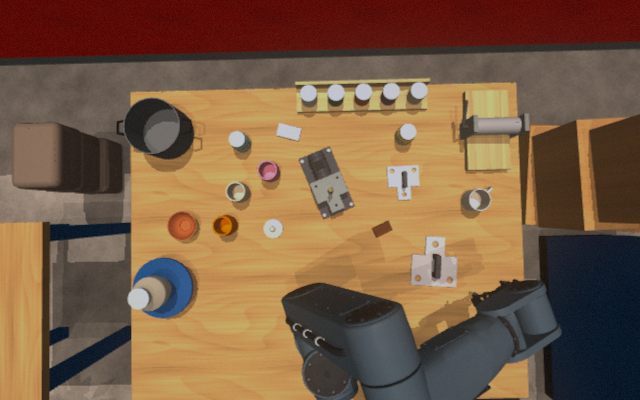

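The top view shows the housing at about (328,185), with its motor to the upper left. The cream crock is at (236,191), and the pink one (269,171) and orange one (225,225) are look-alikes. There are two plates, at (405,182) and (434,265), to be told apart by size. I'll take enlarged crops and measure them.

Run:
```python
from h import *
d=np.load('last_top.npz');s=np.load('last_scene.npz')
def crop(d,x0,y0,x1,y1,k,fn):
    cv2.imwrite('pics/'+fn,cv2.resize(d['pixels'][y0:y1,x0:x1,::-1],None,fx=k,fy=k,interpolation=cv2.INTER_CUBIC))
crop(d,380,150,470,300,4,'c_plates.png')
crop(d,290,140,370,225,7,'c_house.png')
crop(d,210,150,310,245,6,'c_crock.png')
crop(s,210,100,350,260,4,'c_scene.png')
for n,a in dict(Aw=[(388,168),(420,167)],Bw=[(412,286),(457,286)],Al=[(404,165),(404,200)],crock=[(236,191)]).items():
    P=[world(d,*p,z=0.005) for p in a]; print(n,[p.round(3).tolist() for p in P], np.linalg.norm(P[0]-P[-1]).round(3))
```

```text
Aw [[0.625, -0.247, 0.005], [0.626, -0.369, 0.005]] 0.122
Bw [[0.176, -0.325, 0.005], [0.172, -0.494, 0.005]] 0.17
Al [[0.635, -0.308, 0.005], [0.502, -0.304, 0.005]] 0.134
crock [[0.551, 0.337, 0.005]] 0.0
```

View pics/c_plates.png

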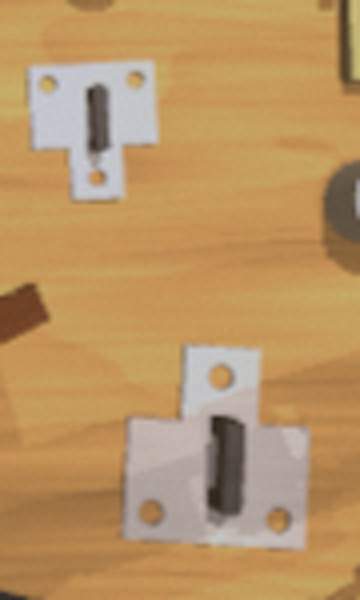

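View pics/c_house.png

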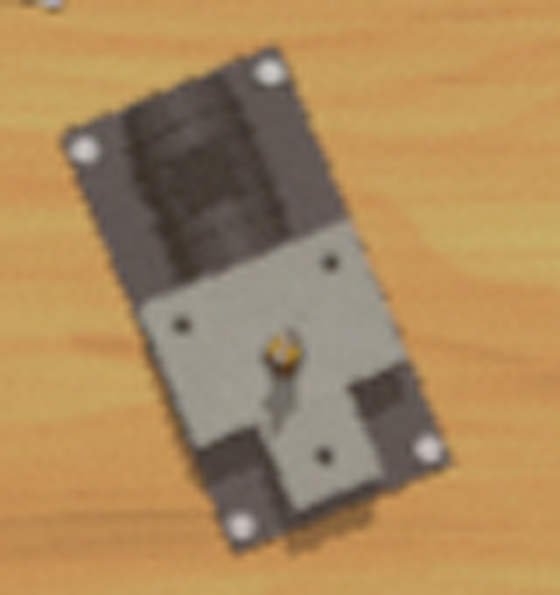

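View pics/c_crock.png

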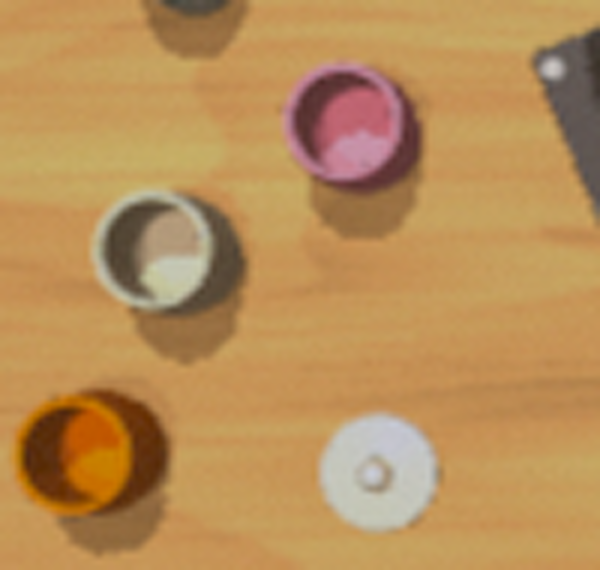

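View pics/c_scene.png

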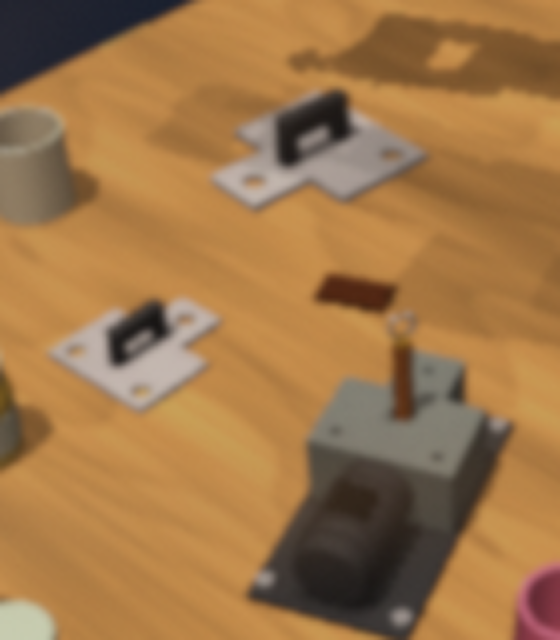

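Plate A at (405,182) measures about 122 x 134 mm, so it's the one meant. B is 170 mm wide, so it's too big. Next I'll fit poses with both cameras, and check the depth.

```bash
cat > fit.py <<'E'
from h import *
from scipy.optimize import least_squares
d=np.load('last_top.npz');s=np.load('last_scene.npz')
def c(p,k,x0,y0): return np.array([x0+(p[0]+.5)/k-.5,y0+(p[1]+.5)/k-.5])
H=np.array([[.037,.042],[.037,-.042],[-.055,0]])
def fit(obs,z):
    def pts(q):
        C,S=np.cos(q[2]),np.sin(q[2]); return np.c_[H@np.array([[C,S],[-S,C]])+q[:2],np.full(3,z)]
    def res(q): return np.concatenate([(proj(D,P)-o) for D,O in obs for P,o in zip(pts(q),O)])
    f=least_squares(res,[.5,0,0]); return f.x,f.fun.reshape(-1,2)
E
python3 - <<'E'
from fit import *
ht=[c(p,7,290,140) for p in[(181,325),(331,262),(324,456)]]
hs=[c(p,4,210,100) for p in[(437,456),(336,430),(428,370)]]
pt=[c(p,4,380,150) for p in[(48,84),(136,80),(97,177)]]
ps=[c(p,4,210,100) for p in[(143,391),(77,349),(186,318)]]
for n,a,b,z in(('house',ht,hs,.07),('plate',pt,ps,.004)):
    for m,o in(('top',[(d,a)]),('scene',[(s,b)]),('both',[(d,a),(s,b)])):
        x,f=fit(o,z); print(n,m,x.round(4),f.round(2).tolist())
u=c((153,250),6,210,150); print('crock',world(d,*u,z=.09), proj(s,world(d,*u,z=.09)))
for p in[(402,415),(402,345),(402,312)]: 
    u=c(p,4,210,100); print(u,world(s,*u))
u=c((282,352),7,290,140); print('loop top',u,world(d,*u),world(d,*u,z=.155))
for p in[(230,350),(330,456)]: print(world(d,*c(p,7,290,140)))
print(world(d,404,180))
E
```

```text
house top [ 0.5393 -0.023   0.374 ] [[0.09, -0.07], [-0.12, 0.06], [0.02, 0.01]]
house scene [ 0.5407 -0.0217  0.371 ] [[0.07, 0.05], [-0.13, 0.04], [0.06, -0.11]]
house both [ 0.5399 -0.0225  0.3725] [[-0.04, -0.24], [-0.24, -0.08], [-0.14, -0.12], [0.08, -0.23], [-0.12, -0.21], [0.03, -0.35]]
plate top [ 0.5794 -0.3034  0.0227] [[0.01, -0.08], [-0.02, -0.09], [0.0, 0.16]]
plate scene [ 0.5793 -0.3019  0.0371] [[-0.12, -0.26], [0.07, 0.24], [0.05, 0.04]]
plate both [ 0.5792 -0.3028  0.0294] [[-0.2, 0.06], [-0.24, -0.1], [-0.05, 0.22], [-0.38, -0.38], [-0.05, 0.03], [-0.0, -0.03]]
crock [0.5444738  0.31918057 0.09      ] [403.36345102 254.72563196]
[310.125 203.375] [ 0.5486795  -0.01576702  0.07643495]
[310.125 185.875] [ 0.54336156 -0.01915111  0.14187169]
[310.125 177.625] [ 0.38767848 -0.16544302  0.0025772 ]
loop top [329.85714286 189.85714286] [ 0.53865992 -0.02228401  0.14055736] [ 0.53779573 -0.02226282  0.155     ]
[0.54434116 0.00462887 0.07335582]
[ 0.48815304 -0.0461656   0.06831765]
[ 0.57528026 -0.29978423  0.03810513]
```

Both cameras agree to about 2 mm: the housing is at (0.540,-0.0225) with yaw 0.3725, the plate at (0.579,-0.303) with yaw about 0.03, the crock at (0.544,0.319), and the tool is upright on the bore axis. Pulling the tool now.

```bash
cat >> h.py <<'E'
def quat(a): return [np.cos(a/2),np.sin(a/2),0,0]
E
python3 - <<'E'
from h import *
q=quat(0.3725); x,y=0.5393,-0.0225
r.move_to([x,y,0.24],q); print(r.current_t(),r.current_tool_pos(),r.current_q().round(2) if hasattr(r.current_q(),'round') else r.current_q())
r.move_linear([x,y,0.125],vel=0.1)
print(r.current_contact_force())
r.set_gripper(0.0,35); print(r.current_t(),r.current_opening(),r.current_contact_force())
r.move_linear([x,y,0.26],vel=0.12)
print(r.current_t(),r.current_opening(),r.current_contact_force())
snap('scene','s1.png'); snap('top','t1.png')
d=np.load('last_scene.npz'); u,v=proj(d,[x,y,.2]).astype(int); print(u,v)
cv2.imwrite('pics/s1c.png',cv2.resize(d['pixels'][max(v-60,0):v+60,u-70:u+70,::-1],None,fx=4,fy=4,interpolation=cv2.INTER_CUBIC))
E
```

```text
2.2083 [ 0.53927264 -0.02323441  0.24001177] [-0.13  0.35  1.69 -0.    1.1   1.07]
[-0.21595722 -0.03367614  0.23114402]
4.15 0.18157300304128912 [-0.2394348   0.07503809  2.05266258]
5.425 0.17697016297705817 [ 0.4256761  -1.27372199 -0.15781166]
309 169
```

View pics/s1c.png

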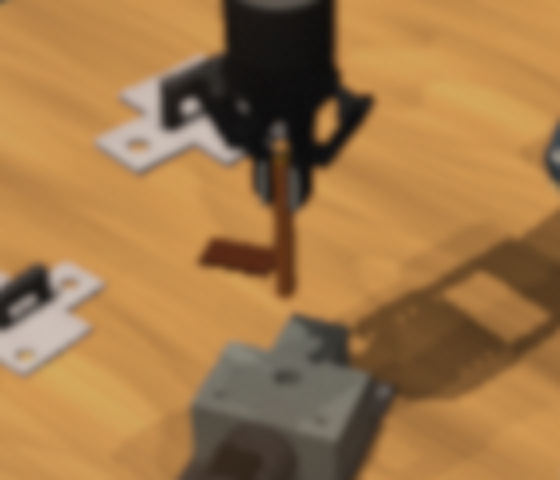

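The tool hangs upright in the jaws, with its foot at crop (286,293), clear of the bore at (288,377). Now for the crock.

Run:
```python
from h import *
d=np.load('last_scene.npz')
print('foot expect crop',(proj(d,[.5393,-.0225,.155])-[309-70,169-60])*4)
x,y=0.5445,0.3192
r.move_linear([x,y,0.26],vel=0.25)
d=snap('scene'); u,v=proj(d,[x,y,.12]).astype(int)
cv2.imwrite('pics/s2c.png',cv2.resize(d['pixels'][v-60:v+60,u-70:u+70,::-1],None,fx=4,fy=4,interpolation=cv2.INTER_CUBIC))
print('foot, mouth', (proj(d,[x,y,.155])-[u-70,v-60])*4,(proj(d,[x,y,.09])-[u-70,v-60])*4, r.current_t(),r.current_tool_pos())
```

```text
foot expect crop [284.58115696 289.5159726 ]
foot, mouth [291.15760329 204.52341572] [277.4569938  270.93984073] 7.0917 [0.54468603 0.31821184 0.26010927]
```

View pics/s2c.png

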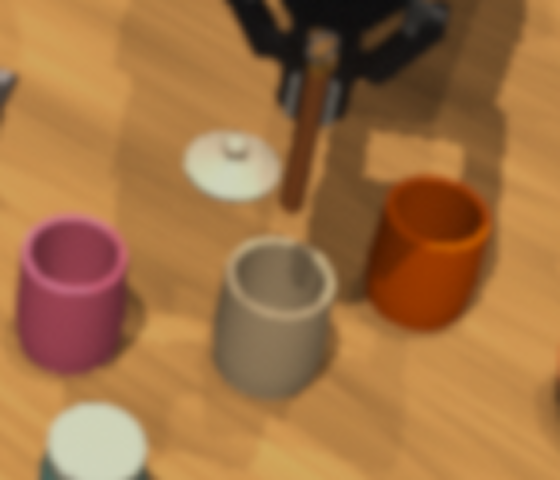

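The foot is at crop (291,208), right above the cream crock's mouth at (281,275), both within about 1 px of where they should be. Lowering and releasing.

Run:
```python
from h import *
x,y=0.5445,0.3192
r.move_linear([x,y,0.118],vel=0.12)
print(r.current_t(),r.current_contact_force())
r.set_gripper(0.55); r.sleep(0.2)
r.move_linear([x,y,0.26],vel=0.15)
print(r.current_t(),r.current_opening(),r.current_contact_force())
r.move_linear([x,0.1,0.26],vel=0.3)
d=snap('scene'); u,v=proj(d,[x,y,.12]).astype(int)
cv2.imwrite('pics/s3c.png',cv2.resize(d['pixels'][v-60:v+60,u-70:u+70,::-1],None,fx=4,fy=4,interpolation=cv2.INTER_CUBIC))
t=snap('top'); cv2.imwrite('pics/t3c.png',cv2.resize(t['pixels'][150:245,210:310,::-1],None,fx=5,fy=5,interpolation=cv2.INTER_CUBIC))
print(r.current_t())
```

```text
8.425 [-0.05537047 -0.03289431  0.19240542]
10.1333 0.5511140566262988 [-0.01343453 -0.11352668  0.25347431]
11.1167
```

View pics/s3c.png

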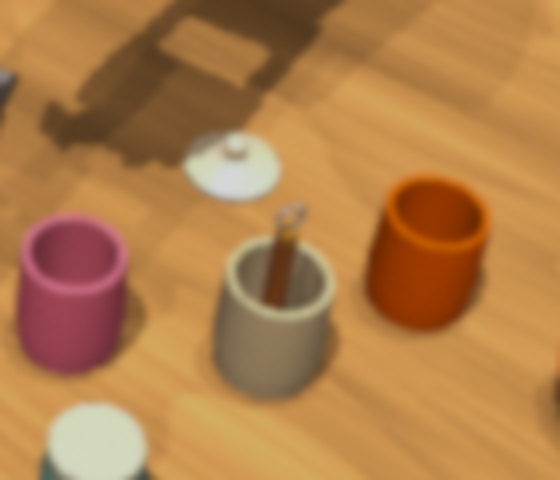

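View pics/t3c.png

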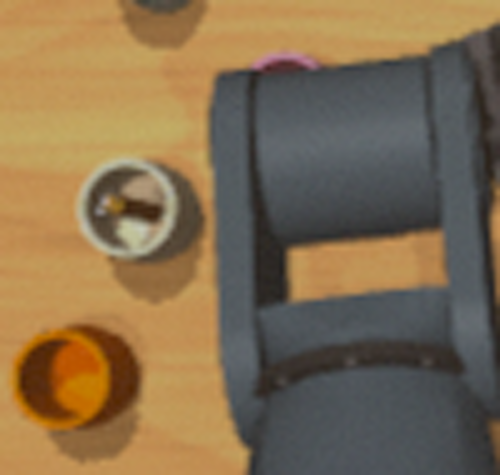

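The tool stands in the cream crock, leaning on its wall with the loop up at (290,215), and nothing else has moved. Next is the plate.

Run:
```python
from h import *
x,y=0.5793,-0.3028; q=quat(0.028)
r.move_to([x,y,0.2],q)
r.set_gripper(0.7)
r.move_linear([x,y,0.037],vel=0.1)
print(r.current_t(),r.current_tool_pos(),r.current_contact_force())
r.set_gripper(0.0,80); print(r.current_t(),r.current_opening(),r.current_contact_force())
r.move_linear([x,y,0.19],vel=0.1)
print(r.current_t(),r.current_opening(),r.current_contact_force(),r.current_torque(),r.current_tool_pos())
d=snap('scene'); u,v=proj(d,[x,y,.16]).astype(int)
cv2.imwrite('pics/s4c.png',cv2.resize(d['pixels'][v-60:v+60,u-70:u+70,::-1],None,fx=5,fy=5,interpolation=cv2.INTER_CUBIC)); print(u-70,v-60)
snap('top','t4.png')
```

```text
14.6917 [ 0.57958925 -0.30295093  0.03760181] [-0.34670063 -0.57945589  0.38976462]
15.175 0.15078269705073744 [-1.49814754 -0.32223842  3.87607431]
16.8583 0.15231617893389834 [-0.65890266 -0.14576459 -2.94632463] [0.02344445 0.05173815 0.01042708] [ 0.57908018 -0.30266516  0.18934203]
168 90
```

View pics/s4c.png

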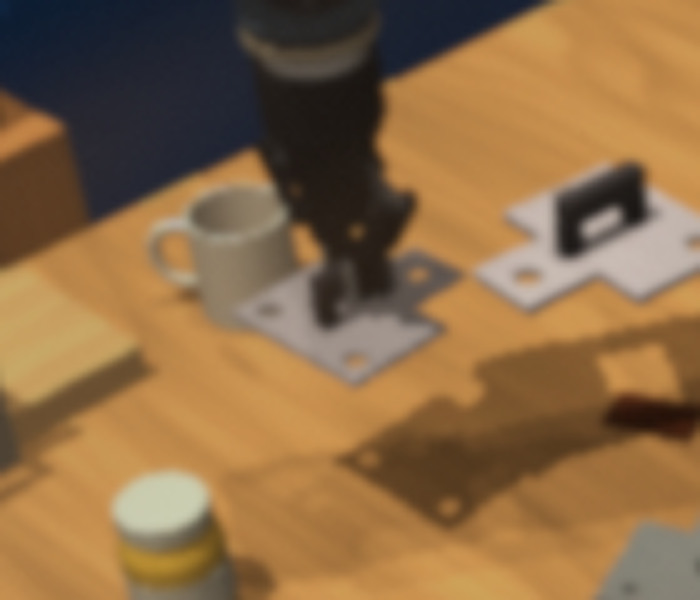

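View pics/t4.png

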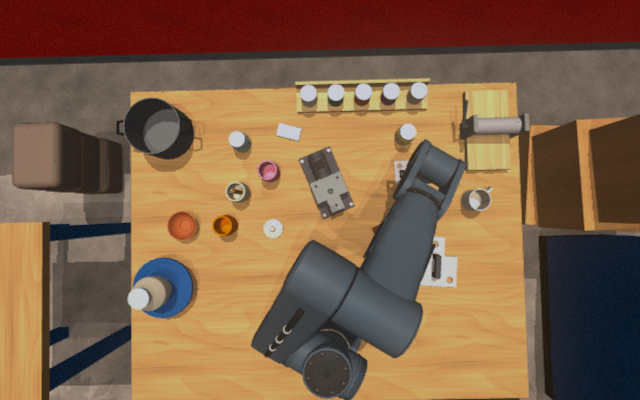

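The plate hangs level from the handle, at 2.95 N (about 0.3 kg). Its holes are at crop (355,358), (270,311) and (420,274). I'll fit its pose in the grip, then move above the housing and check there.

```bash
cat > go.py <<'E'
from fit import *
E
python3 - <<'E'
from fit import *
o=[c(p,5,168,90) for p in[(355,358),(270,311),(420,274)]]
print(fit([(s,o)],.156), 'tcp',r.current_tool_pos())
a=0.3725
r.move_to([.5399,-.0225,.19],quat(a))
print(r.current_t(),r.current_tool_pos())
d=snap('scene'); u,v=proj(d,[.54,-.0225,.13]).astype(int)
cv2.imwrite('pics/s5c.png',cv2.resize(d['pixels'][v-60:v+60,u-70:u+70,::-1],None,fx=5,fy=5,interpolation=cv2.INTER_CUBIC)); print(u-70,v-60)
E
```

```text
(array([ 0.58084901, -0.30161015,  0.01210694]), array([[ 0.024314  ,  0.34805444],
       [ 0.15768787, -0.2334056 ],
       [-0.187019  , -0.12706442]])) tcp [ 0.5791267  -0.30273231  0.18944901]
18.05 [ 0.54044849 -0.02343434  0.19014922]
240 127
```

View pics/s5c.png

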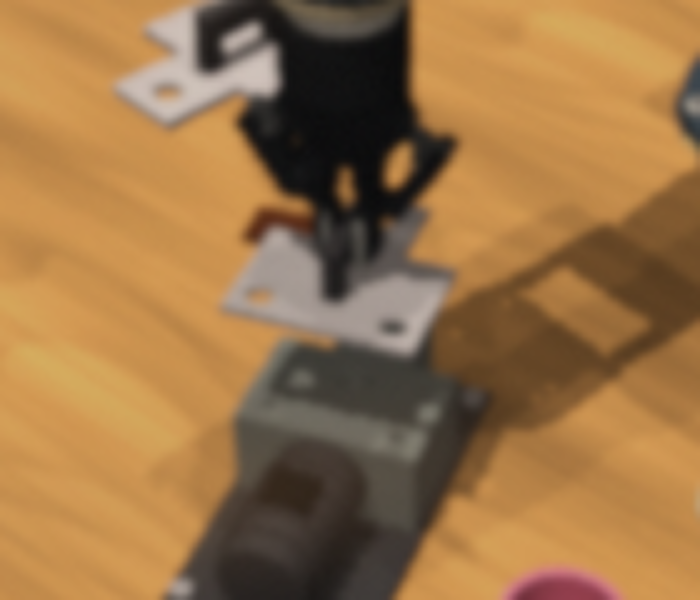

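Run:
```python
from h import *
r.move_linear([.5399,-.0225,.1235],vel=0.08)
r.sleep(0.5)
print(r.current_t(),r.current_tool_pos(),r.current_ee_rot(),r.current_contact_force(),r.current_torque(),r.current_opening())
d=snap('scene'); t=snap('top','t6.png')
cv2.imwrite('pics/s6c.png',cv2.resize(d['pixels'][155:245,260:360,::-1],None,fx=6.5,fy=6.5,interpolation=cv2.INTER_CUBIC))
```

```text
19.5833 [ 0.53992418 -0.02250287  0.12355602] [9.82703999e-01 1.85183285e-01 4.23395390e-05 2.46111641e-05] [ 0.48899525  0.0180325  -3.76648221] [0.00482015 0.02224658 0.00162352] 0.14951413893468232
```

View pics/s6c.png

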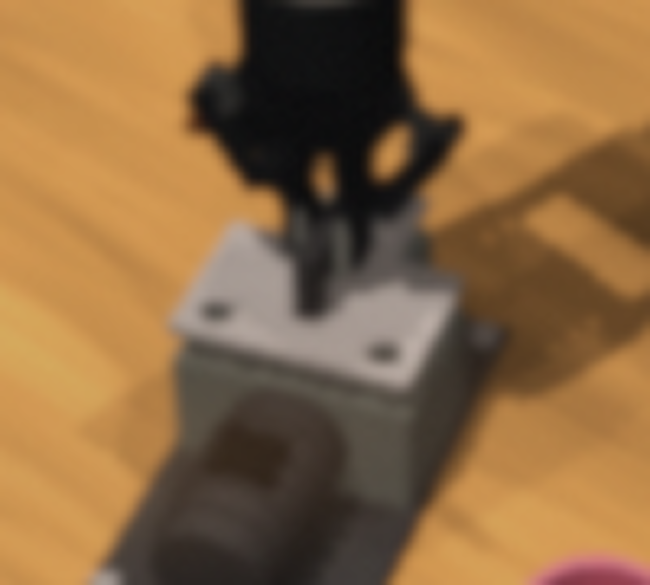

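View pics/t6.png

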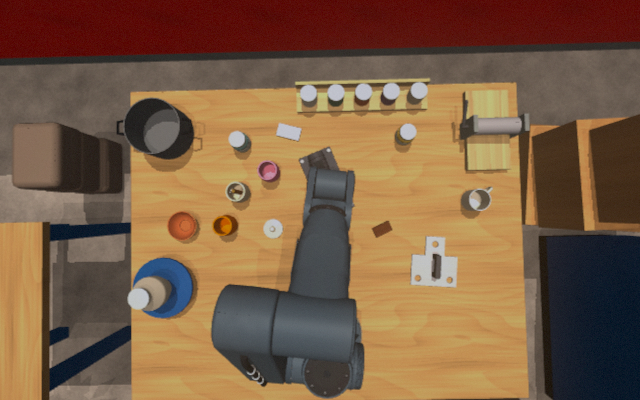

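The plate hovers over the housing with its holes at crop (216,310) and (383,352). I'll measure the offset more closely.

Run:
```python
from h import *
d=np.load('last_scene.npz')
im=cv2.resize(d['pixels'][182:218,282:334,::-1],None,fx=15,fy=15,interpolation=cv2.INTER_CUBIC)
cv2.imwrite('pics/s7c.png',cv2.convertScaleAbs(im,alpha=1.3))
```

```text
(no output)
```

View pics/s7c.png

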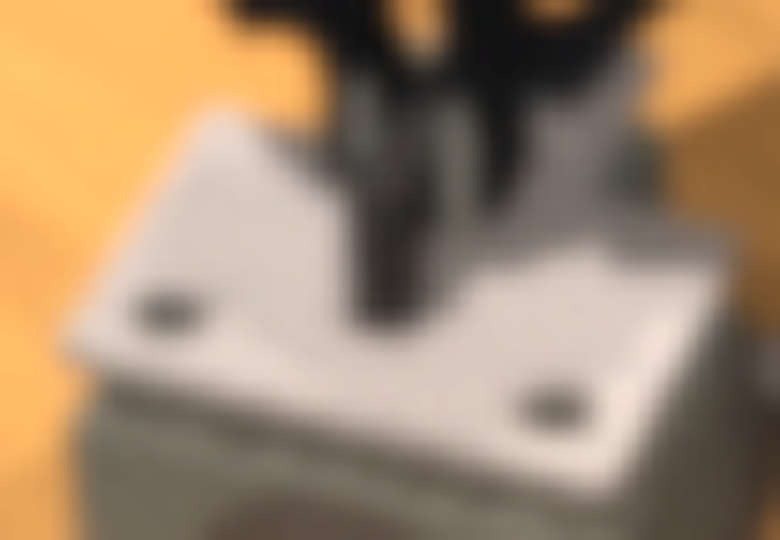

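Run:
```python
from fit import *
import fit as F
P=np.array([[.037,.042],[.037,-.042],[-.025,-.06],[.055,-.06],[.055,.06],[-.025,.06]])
O=[c(p,15,282,182) for p in[(556,407),(169,312),(222,103),(68,340),(612,490),(735,240)]]
def run(idx,z=None):
    def res(q):
        C,S=np.cos(q[2]),np.sin(q[2]); zz=q[3] if z is None else z
        return np.concatenate([proj(s,[*(np.array([[C,-S],[S,C]])@P[i]+q[:2]),zz])-O[i] for i in idx])
    f=least_squares(res,[.54,-.02,.37,.09][:4 if z is None else 3]); return f.x.round(4),f.fun.reshape(-1,2).round(2).tolist()
print(run(range(6),.091));print(run([0,1],.09));print(run([2,3,4,5],.091));print(run(range(6)))
print(r.current_t(),r.current_tool_pos())
```

```text
(array([ 0.5409, -0.0213,  0.3564]), [[0.13, 0.12], [0.34, -0.29], [-0.45, 0.06], [-0.75, 0.12], [-0.14, -0.04], [0.88, -0.08]])
(array([ 0.5412, -0.0231,  0.3797]), [[0.0, 0.0], [-0.0, -0.0]])
(array([ 0.5406, -0.0212,  0.3549]), [[-0.31, 0.01], [-0.63, 0.05], [-0.05, -0.07], [1.0, -0.1]])
(array([ 0.5291, -0.0328,  0.3589,  0.0759]), [[-0.04, 0.02], [0.6, -0.24], [-0.29, 0.34], [-0.34, 0.15], [-0.36, -0.25], [0.45, -0.0]])
19.6833 [ 0.53990658 -0.02248959  0.12351224]
```

In the scene camera the plate fits at (0.5409,-0.0213,0.356) and the housing at (0.5407,-0.0217,0.371), so they agree within about 1 mm and 0.015 rad. A depth check of height and tilt comes next.

Run:
```python
from fit import *
# plate-top depth points, from visible area
poly=np.array([c(p,15,282,182) for p in[(225,135),(110,290),(230,345),(580,460),(680,290),(480,290),(440,350),(330,330),(300,200)]]).round().astype(np.int32)
m=np.zeros((400,640),np.uint8); cv2.fillPoly(m,[poly],1)
vs,us=np.nonzero(m); W=np.array([world(s,u,v) for u,v in zip(us,vs) if s['depth'][v,u]>0])
for _ in range(4):
    A=np.c_[W[:,:2]-[.54,-.0225],np.ones(len(W))]; k=np.linalg.lstsq(A,W[:,2],rcond=None)[0]; e=W[:,2]-A@k; W=W[abs(e)<2.5*e.std()+1e-4]
print(len(W),k.round(4),'std',e.std().round(4))
# initial housing top depth, for the same camera bias: reference earlier
print(r.current_t(),r.current_qvel().round(4),r.current_contact_force())
```

```text
297 [0.0094 0.0031 0.0906] std 0.0016
19.6833 [-0.0011 -0.0003 -0.0001 -0.0006  0.0008 -0.0001] [ 0.67743596 -0.11371049 -3.39922979]
```

The plate top is at 0.0906 m, so the gap is about 15.6 mm. Tilt is about 0.01 rad, the wrist carries only the plate's weight, and the arm is still. The top view shows the tool in the crock and the bystanders where they were, so I'm handing in.

```bash
python3 -c "
from h import *
r.hand_in(); print(r.current_t(),r.current_tool_pos(),r.current_opening())"
```

```text
the job is handed in; nothing more can be done
the job is handed in; nothing more can be done
```

I pulled the trimming tool from the bore and stood it in the cream crock. I then picked up the 130 x 120 mm plate by its handle and handed in at about 20 s, still holding it over the housing. The hand-in gave no verdict.

- **Plate position:** the fit puts it about 0.5 mm and 0.015 rad from the housing's threaded holes, which is about 1–1.5 mm at each hole against the 5 mm allowed. The gap is about 15.6 mm and the tilt about 0.01 rad. The wrist felt roughly the plate's weight (3.4–3.8 N), so I saw no sign of it touching the housing.
- **Tool and bystanders:** the tool is foot down in the crock, leaning on its wall with the loop up. By eye in the pictures, no bystander had moved; I did not measure them.
- **Less certain:** the gripper hid the tongue hole from the scene camera and the arm hid the whole plate from the top camera, so that hole's position is inferred from the rest of the plate. Corner and hole fits differed by about 2 mm and 0.025 rad. A fit that also solved for height gave an implausible 76 mm, so I used the depth reading, which matches the arm's own position.

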